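# Plug the test port and hold the bleed slide at its mark

## Robot

A 6-joint arm with a two-finger parallel gripper is mounted at the origin on the work surface. World frame = base frame: x ahead of the robot, y to its left, z up, the work surface at z = 0. Lengths are in m, angles in rad, forces in N, time in s.
With the tool pointing down it reaches from about 0.275 to 0.975 m from the base axis. Payload 8.4 kg.
Tool frame: the origin (TCP) lies on the centre line of the jaws, within the pads' length; the fingertips stand 19 mm ahead of it and the grasp point (between the pads) is the TCP; z points along the fingers, x is the direction in which the jaws open and shut, and the axes are right-handed (so a half turn about z gives the same grasp; the last joint's range is limited). The gripper opens to 92 mm and grips with 3 to 60 N. Pads are 20 mm wide; open, the fingers measure 128 mm over their backs; the gripper's body (75 mm by 189 mm) begins 69 mm behind the grasp point.
Start: joints at [-1.31, 0.353, 1.633, -0, 1.155, -0.002], TCP at [0.162, -0.604, 0.234] pointing down, gripper open.
Joint ranges: [-2.63, 2.63], [-0.92, 2.1], [0.06, 2.66], [-1.3, 4.44], [0, 2.69], [-3.02, 3.02]. Speed limits (rad/s): [2.22, 2.22, 2.79, 3.14, 3.14, 3.14].

## Interface

Orientations are given as a rotation vector (axis times angle).
In Python, from station import robot gives the robot as it stands.
- The arm moves only by the shell command python3 -m crank 'ROWS' [OPENING] [FORCE]. ROWS is JSON, one flat list of numbers, 4 for each row, row after row: the shift along the tool's x, y, z normalised to -1 to 1, where 1 is 0.2 m, then the turn about the tool's z normalised to -1 to 1, where 1 is pi rad. In form: [x, y, z, turn, x, y, z, turn, ...]. A call has 1 to 12 rows; each row is the pose to reach, as a shift and turn from the pose measured when the call began, along the tool's axes at that moment, turning the shorter way round; what a row does not reach only later rows make up. A row lasts 1/8 s, in which the tool goes at most 62.5 mm and 10.7 degrees, less where a joint would pass 70% of its speed; a pose out of reach is approached as far as the arm can. A call with a number of a shift or a turn outside -1 to 1 is refused whole. A call with a gripper value outside its range is refused whole. OPENING is the opening, from 0 (shut) to 1 (fully open), set as the call begins (- or left out, the last holds). The fingers move at their own pace and stop on an object; FORCE is the grip in N (left out, the last holds). Time passes only in rows, so rows that repeat a pose let the fingers close. It gives the time, the measured TCP pose, the force and the opening at its end, in the units of the state.
- robot.get_state(): the state, without advancing time (a new reading comes with each control period).
- robot.camera(name): name is "scene" or "side" or "wrist"; returns the picture (400x640x3 uint8, red, green, blue); there is no depth.
- robot.get_calibration(name): a dict with "mtx" (3x3 intrinsics, pixels), "view" (4x4, takes a point from world to camera coordinates). Camera axes: x right, y down, z forward; pixel columns grow to the right and rows downward; lengths in m; the calibration is good to about 2 mm. A picture is of the moment at which its call begins: read the wrist's pose just before it. get_calibration takes no time and is no camera call; for the wrist camera it gives the pose at the moment of the call.
- robot.sign_off(): hands the job in, once; it reports no verdict.
The state is a dict: "time_s": time; "joint_pos": joint angles; "joint_vel": joint speeds; "joint_efforts": joint torques, N m; "tool_pos": TCP position; "eef_rot": TCP orientation; "wrist_force": force on the tool from outside, world axes, zero at the start; "torque": the same for the moment, N m; "grip_width": opening from 0.0 (shut) to 1.0 (fully open).
Only numpy, scipy, OpenCV 4.12 (cv2) and the standard library are available. Lean on these libraries where they do the work, as an engineer would, in place of code of your own. Each camera call takes 0.05 s, during which the arm holds its last target.

## Task

Stand the tall brass test fitting upright in the wide-bored port block of the bench test box, pushed fully home, and let go of it. Then pull the box's spring-loaded slide out by its upright grip until the grip is level with the pointer beside the track, and finish still holding it there, because it springs back when released. Do not press the red button, and leave the other things on the counter where they are.

Things in the scene. Friction and masses are not known exactly. Their poses are not given: they have to be found in the camera images.
- rig: Squat black bench test box, 140 (x) x 150 (y) x 55 mm high, fixed, with a flat track 60 wide, 12 high ahead of it (70 to 235 mm along -x). Origin: centre of the box's underside, on the counter. Its -x axis points out of its front, roughly to the robot: the way the slide is pulled. A round gauge (to 65 mm high) and the red button are on its top.
- slide: Spring-return slide. Black upright grip, 14 (x) x 34 (y) mm, rising 78 mm above the origin. Origin: grip's centre at its foot, 24 mm above the counter; axes as the box's. At rest it is 55 mm ahead of the box's front face; pulls out along the box's -x by up to 80 mm against a spring (3.6 N at rest plus 0.12 N per mm) and springs back. A thin index blade on its +y side marks the grip's centre line.
- pointer: Dark steel pointer block fixed beside the track, on the box's +y side, 16 (x) x 28 (y) x 20 mm high, with a bright clamp screw to 28 mm and a thin bright blade towards the slide. Origin: on the counter under the blade's line; axes as the box's. The slide is at the mark when its origin is level with this one along the box's x: 30 to 60 mm of pull, different each time.
- port: Port block: aluminium, 50 x 50 x 35 mm high, fixed beside the test box (left or right of it), with a round upright bore of 24 mm diameter in the middle of its top, 25 mm deep (bore floor 10 mm above the counter). Origin: centre of its underside, below the bore; axes as the box's.
- small_port: The other port block, the same outside, on the other side of the test box; its bore is only 11 mm wide, and is not used.
- fitting: Tall brass test fitting, 70 mm high, standing upright on its foot on the counter: spigot of 22 mm diameter from the foot to 30 mm, above it a round grip of 30 mm diameter from 30 to 64 mm. Foot edge chamfered by 2 mm. Origin: centre of the foot; z up through the top. 110 to 220 g.
- plug: Short brass plug, 36 mm high, 28 mm wide at the foot, standing on the counter. Not used. Origin: centre of its underside.
- red_button (a joint): Red push button of 28 mm diameter on top of the test box; 0 when up, grows to 0.006 m when pressed. Leave alone.
- octopus: Yellow octopus second stage, a puck of 72 mm diameter and 44 mm high with a black mouth tube on its -x side. Leave alone. Origin: centre of underside.
- spanner: Steel pin spanner, about 160 mm long along its x, 14 mm high. Leave alone. Origin: underside near its middle.
- mouthpiece: Black rubber mouthpiece, 50 x 52 x 23 mm high. Leave alone. Origin: underside.
- grease_jar: Small clear jar with white cap, 42 mm diameter, 42 mm high. Leave alone. Origin: centre of underside.
- oring_dish: Small steel dish, 64 mm diameter, 22 mm high. Leave alone. Origin: centre of underside.
Things that resemble listed ones, but are neither listed nor needed, are in the scene too. What is shaped like the fitting but blue is not meant. What is shaped like the port but turquoise is not meant.

How it is judged:
By the outcome, as a careful person would: the job done as asked, in the order asked, and still so for the second after the job is handed in, while the arm keeps its last pose, push and grip.
It also fails if it takes over 51 s, if anything falls off the work surface, if the arm or the gripper's body presses on something with over 40 N, if the wrist force passes 120 N, or if a joint passes its speed limit or range.

## Working session

There is one attempt and no reset: what is moved stays moved. The work goes in short steps, Python scripts to look and compute and a shell command to move; the robot and the scene stay as the last step left them, time stands still between calls to the robot, and variables do not carry over. Pictures are saved under pics/ and viewed, and the job is handed in when it is done.

```bash
ls; mkdir -p pics
python3 - <<'E'
from station import robot
import cv2
print(robot.get_state())
for n in ["scene","side","wrist"]:
    im=robot.camera(n); cv2.imwrite(f"pics/{n}0.png",im[:,:,::-1])
    c=robot.get_calibration(n); print(n,c)
E
```

```text
pics
{'time_s': 0.0, 'joint_pos': array([-1.31040528e+00,  3.53619870e-01,  1.63414852e+00,  4.07468514e-06,
        1.15518712e+00, -2.42772920e-03]), 'joint_vel': array([-2.84439773e-04,  1.27219401e-04, -1.08427455e-03,  5.49990409e-05,
       -2.84822119e-05, -7.48728013e-04]), 'joint_efforts': array([ 3.46192726e-03, -5.93839109e+01, -3.34208000e+01,  7.00158463e-02,
        2.32582149e-02, -9.86757846e-05]), 'tool_pos': array([ 0.16223931, -0.60308321,  0.23287518]), 'eef_rot': array([-2.49270309e+00,  1.91070382e+00,  1.69186747e-03]), 'wrist_force': array([-0.73395475,  0.64650587, -0.15708057]), 'torque': array([ 0.00817077, -0.00990285,  0.02181447]), 'grip_width': 1.0010234079928202}
scene {'mtx': array([[466.89072556,   0.        , 313.43280882],
       [  0.        , 466.89072556, 202.46268542],
       [  0.        ,   0.        ,   1.        ]]), 'view': array([[ 0.43074887,  0.902271  ,  0.01903822, -0.22934306],
       [ 0.6898034 , -0.31556665, -0.65160491, -0.32759638],
       [-0.58191639,  0.29381071, -0.75831958,  1.7707282 ],
       [ 0.        ,  0.        ,  0
[... 171 characters left out ...]
     ,   1.        ]]), 'view': array([[-0.80524746, -0.59272255, -0.01601563,  0.43874315],
       [-0.30121603,  0.43218633, -0.84999052,  0.22004169],
       [ 0.51073029, -0.67962854, -0.52655448,  1.139481  ],
       [ 0.        ,  0.        ,  0.        ,  1.        ]])}
wrist {'mtx': array([[317.66182794,   0.        , 320.40592247],
       [  0.        , 317.66182794, 195.40913495],
       [  0.        ,   0.        ,   1.        ]]), 'view': array([[ 0.26058595, -0.96544987, -0.00122474, -0.62418556],
       [-0.92945848, -0.25121421,  0.27018206, -0.03136904],
       [-0.26115491, -0.06926731, -0.96280847,  0.39162028],
       [ 0.        ,  0.        ,  0.        ,  1.        ]])}
```

View pics/scene0.png

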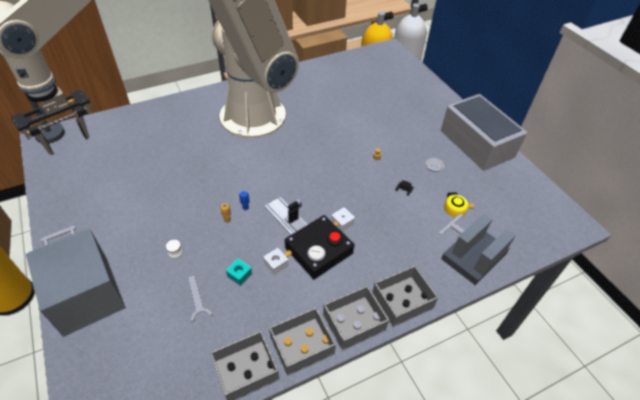

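View pics/side0.png

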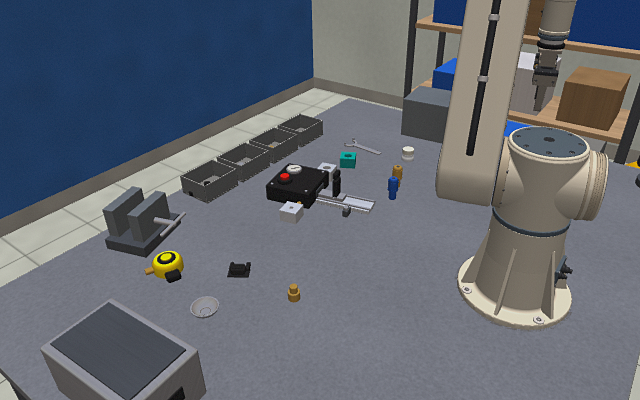

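View pics/wrist0.png

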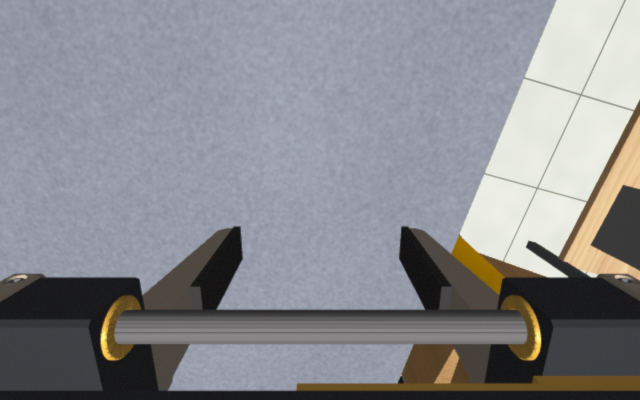

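The scene view shows these candidates.
- Fitting: tall brass at (226,212), blue lookalike at (244,200), short plug at (377,154).
- Port: aluminium blocks at (276,260) and (343,217), turquoise lookalike at (239,271).

I choose the brass fitting at (226,212). I need to see which block has the wide bore.

```bash
cat > h.py <<'E'
import numpy as np, cv2
from station import robot
def cast(n,uv,z,c=None):
    c=c or robot.get_calibration(n); K=c["mtx"];V=np.array(c["view"]);R=V[:3,:3];t=V[:3,3]
    o=-R.T@t; d=R.T@np.linalg.inv(K)@np.array([uv[0],uv[1],1.]); return o+d*(z-o[2])/d[2]
def proj(n,p,c=None):
    c=c or robot.get_calibration(n);V=np.array(c["view"]);q=c["mtx"]@(V[:3,:3]@np.array(p)+V[:3,3]);return q[:2]/q[2]
E
python3 - <<'E'
from h import *
a=cv2.imread("pics/scene0.png")[180:290,190:370]; b=cv2.imread("pics/side0.png")[130:230,260:420]
cv2.imwrite("pics/cs.png",cv2.resize(a,None,fx=4.4,fy=4.4,interpolation=cv2.INTER_CUBIC)); cv2.imwrite("pics/cd.png",cv2.resize(b,None,fx=5,fy=5,interpolation=cv2.INTER_CUBIC))
for nm,uv,z in [("fit top",(226,205),.07),("portL top",(276,257),.035),("portR",(343,215),.035),("grip top",(294,205),.1),("btn",(335,238),.06)]: print(nm,cast("scene",uv,z).round(3))
for nm,uv,z in [("fit top",(397,166),.07),("port near",(291,207),.035),("port far",(327,166),.035),("grip top",(337,170),.1)]: print("side",nm,cast("side",uv,z).round(3))
E
```

```text
fit top [ 0.44  -0.246  0.07 ]
portL top [ 0.651 -0.174  0.035]
portR [0.595 0.069 0.035]
grip top [ 0.547 -0.072  0.1  ]
btn [ 0.677 -0.002  0.06 ]
side fit top [ 0.443 -0.249  0.07 ]
side port near [0.599 0.069 0.035]
side port far [ 0.655 -0.18   0.035]
side grip top [ 0.548 -0.081  0.1  ]
```

View pics/cs.png

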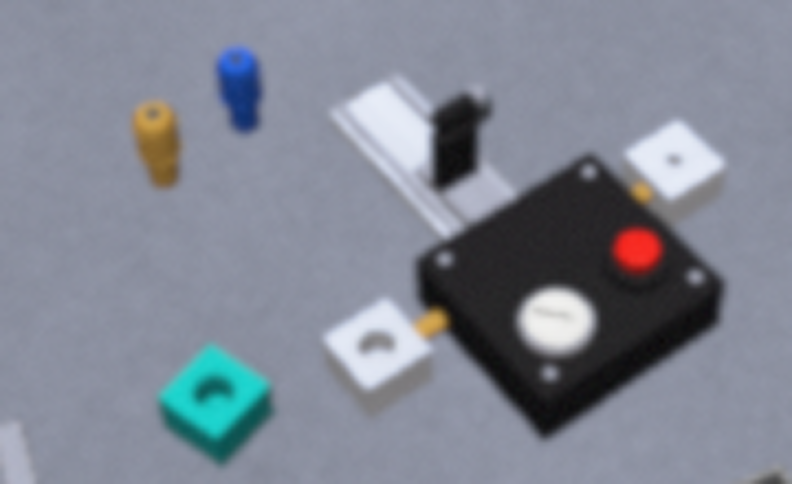

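View pics/cd.png

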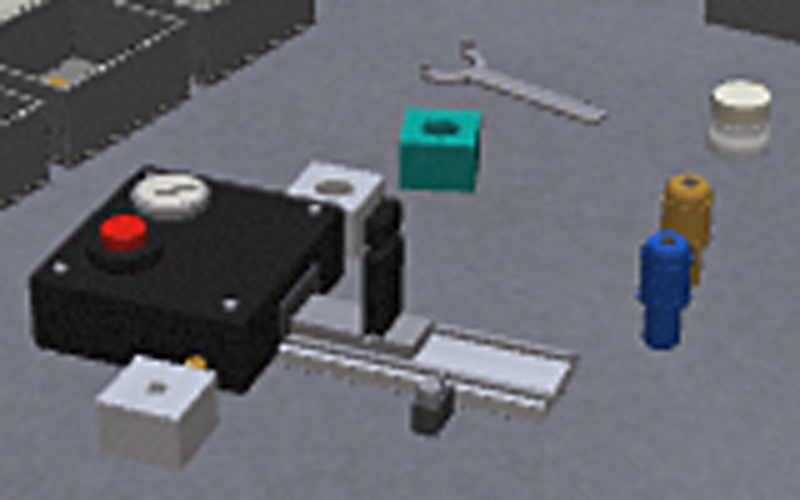

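The wide bore is in the block at scene (276,257), on the box's −y side, at about (0.653,−0.177). The other block's bore is visibly small. The fitting is at about (0.442,−0.248), and the two views agree within 4 mm. I'll plan the hover next.

```bash
cat >> h.py <<'E'
from scipy.spatial.transform import Rotation as Ro
def rows(p,yaw=None):
    s=robot.get_state(); R=Ro.from_rotvec(s["eef_rot"]).as_matrix(); d=R.T@(np.array(p)-s["tool_pos"])
    y0=np.arctan2(R[1,0],R[0,0]); out=d/0.2
    t=0 if yaw is None else -((yaw-y0+np.pi/2)%np.pi-np.pi/2)/np.pi
    print("row",out.round(4),"turn",round(t,4),"yaw now",round(np.degrees(y0),2),"tilt",np.degrees(np.arccos(-R[2,2])).round(2),"tcp",s["tool_pos"].round(4),"t",s["time_s"],"j6",s["joint_pos"][5].round(2))
E
python3 - <<'E'
from h import *
print("blue",cast("scene",(244,193),.07).round(3),cast("side",(393,179),.07).round(3))
# box yaw from track/box side edges (crop coords scale 4.4 off 190,180)
f=lambda u,v:(190+u/4.4,180+v/4.4)
P=[cast("scene",f(*q),.055) for q in [(416,258),(592,153),(722,282),(545,415)]]
for a,b in [(0,1),(1,2),(3,2),(0,3)]:
    d=P[b]-P[a]; print(d.round(3),np.degrees(np.arctan2(d[1],d[0])).round(1),np.linalg.norm(d).round(3))
print(np.mean(P,0).round(3))
s=robot.get_state(); print(Ro.from_rotvec(s["eef_rot"]).as_matrix().round(3)); print(proj("wrist",s["tool_pos"]))
c=robot.get_calibration("wrist");V=c["view"]; print("cam",-V[:3,:3].T@V[:3,3])
rows([.42,-.24,.24])
E
```

```text
blue [ 0.417 -0.181  0.07 ] [ 0.415 -0.173  0.07 ]
[-0.031  0.143  0.   ] 102.3 0.146
[0.131 0.029 0.   ] 12.3 0.134
[-0.042  0.147  0.   ] 106.0 0.153
[0.142 0.025 0.   ] 9.9 0.144
[ 0.669 -0.048  0.055]
[[ 0.26  -0.966 -0.   ]
 [-0.966 -0.26   0.001]
 [-0.001  0.    -1.   ]]
[320.76434054 256.97152817]
cam [ 0.23577133 -0.58337374  0.38476621]
row [-1.419  -1.7162 -0.0334] turn 0 yaw now -74.94 tilt 0.06 tcp [ 0.1623 -0.6032  0.233 ] t 0.15 j6 -0.0
```

```bash
python3 -m crank '[-0.3,-0.3,-0.05,0.0,-0.6,-0.6,-0.05,0.0,-0.85,-0.9,-0.05,0,-1,-1,-0.05,0,-1,-1,-0.05,0]' 1 30; python3 -c "
from h import *
import math
rows([.42,-.25,.24],math.radians(13))"
```

```text
time_s: 0.78
tool_pos: [0.3041, -0.3555, 0.2432]
eef_rot: [-2.494, 1.909, 0.002]
wrist_force: [0.5, 0.6, 0.6]
grip_width: 1.001
row [-0.358  -0.6971  0.0164] turn -0.4881 yaw now -74.86 tilt 0.1 tcp [ 0.3041 -0.3555  0.2432] t 0.775 j6 0.44
```

```bash
python3 -m crank '[-0.1,-0.2,0,-0.05,-0.25,-0.5,0,-0.11,-0.36,-0.7,0,-0.17,-0.36,-0.7,0,-0.23,-0.36,-0.7,0,-0.29,-0.36,-0.7,0,-0.35,-0.36,-0.7,0,-0.41,-0.36,-0.7,0,-0.46,-0.36,-0.7,0,-0.488,-0.36,-0.7,0,-0.488,-0.36,-0.7,0,-0.488]'
python3 - <<'E'
from h import *
rows([.442,-.248,.24],np.radians(13))
c=robot.get_calibration("wrist");im=robot.camera("wrist")[:,:,::-1]; cv2.imwrite("pics/w1.png",im)
import pickle; pickle.dump(c,open("w1.pkl","wb"))
for p in [(.442,-.248,.07),(.653,-.177,.035)]: print(proj("wrist",p,c))
E
```

```text
time_s: 2.15
tool_pos: [0.4204, -0.2494, 0.2432]
eef_rot: [-3.12, -0.352, 0.0]
wrist_force: [-0.6, 0.2, 0.3]
grip_width: 0.998
row [0.107  0.0171 0.016 ] turn -0.0008 yaw now 12.86 tilt 0.11 tcp [ 0.4204 -0.2494  0.2432] t 2.15 j6 -0.76
[340.74543696 185.40255988]
[533.62121553 159.3635718 ]
```

View pics/w1.png

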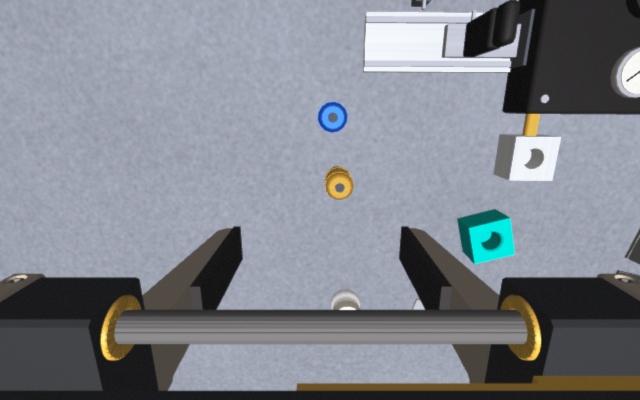

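This view has the fitting at (340,185), the wide-bore port at (534,158), turquoise at (490,238) and blue at (333,117). The predicted fitting and port pixels match. Next I'll refine the positions.

Run:
```python
from h import *
import pickle
c=pickle.load(open("w1.pkl","rb"));im=cv2.imread("pics/w1.png");h=cv2.cvtColor(im,cv2.COLOR_BGR2HSV)
x0,y0,x1,y1=315,155,365,210
m=cv2.inRange(h[y0:y1,x0:x1],(8,90,60),(30,255,255))
cs,_=cv2.findContours(m,0,2);k=max(cs,key=cv2.contourArea);print("bbox",cv2.boundingRect(k)[0]+x0,cv2.boundingRect(k)[1]+y0,cv2.boundingRect(k)[2:])
cv2.imwrite("pics/w1c.png",cv2.resize(im[140:220,300:380],None,fx=7,fy=7,interpolation=cv2.INTER_CUBIC))
cv2.imwrite("pics/w1p.png",cv2.resize(im[100:200,470:590],None,fx=6,fy=6,interpolation=cv2.INTER_CUBIC))
# white port top face
g=cv2.inRange(h[125:190,485:570],(0,0,205),(180,45,255))
cs,_=cv2.findContours(g,0,2);k=max(cs,key=cv2.contourArea);r=cv2.minAreaRect(k);print(r, (r[0][0]+485,r[0][1]+125)); print(cast("wrist",(r[0][0]+485,r[0][1]+125),.035,c))
# track edge lines
a=cast("wrist",(366,72),.012,c);b=cast("wrist",(508,72),.012,c);d=b-a;print("yaw track",np.degrees(np.arctan2(d[1],d[0])))
```

```text
bbox 325 167 (29, 32)
((50.0, 33.5), (43.0, 52.0), 90.0) (535.0, 158.5)
[ 0.65413521 -0.17572443  0.035     ]
yaw track 12.905806461001946
```

View pics/w1c.png

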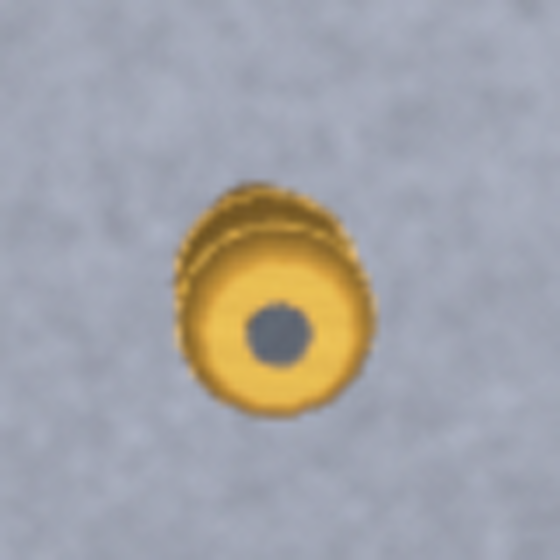

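View pics/w1p.png

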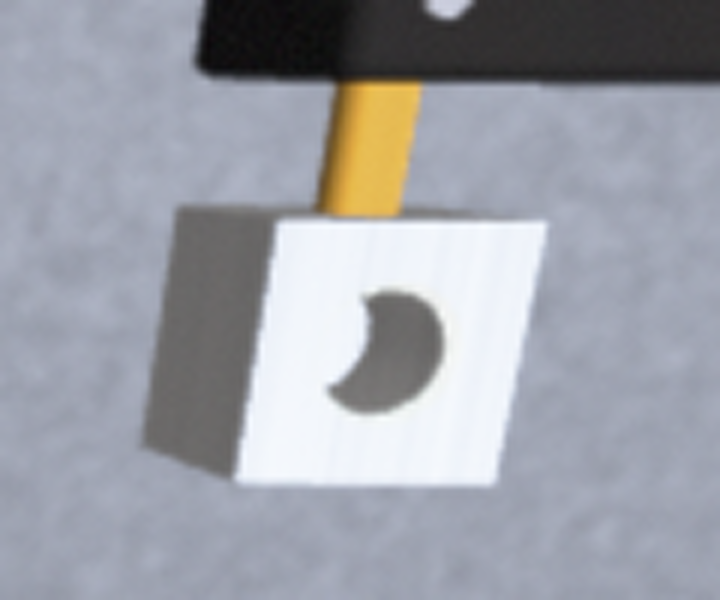

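Run:
```python
from h import *
import pickle
c=pickle.load(open("w1.pkl","rb"))
f=cast("wrist",(339.9-.4,187.7-.4),.07,c);print("fit",f)
Q=[cast("wrist",(470+u/6-.4,100+v/6-.4),.035,c) for u,v in [(278,218),(548,222),(497,485),(236,481)]]
print("port",np.mean(Q,0),[np.linalg.norm(Q[i]-Q[i-1]).round(4) for i in range(4)])
for i,j in[(0,1),(3,2)]: d=Q[j]-Q[i];print(np.degrees(np.arctan2(d[1],d[0])))
rows([f[0],f[1],.13],np.radians(13));rows([f[0],f[1],.053],np.radians(13))
```

```text
fit [ 0.4412144  -0.25029225  0.07      ]
port [ 0.65361166 -0.1759499   0.035     ] [np.float64(0.0501), np.float64(0.0504), np.float64(0.0502), np.float64(0.0506)]
12.081747576850036
12.029211457160669
row [0.1005 0.0284 0.5662] turn -0.0006 yaw now 12.88 tilt 0.1 tcp [ 0.4204 -0.2494  0.2433] t 2.2 j6 -0.76
row [0.1005 0.0291 0.9512] turn -0.0006 yaw now 12.88 tilt 0.1 tcp [ 0.4204 -0.2494  0.2433] t 2.2 j6 -0.76
```

The port sides measure 50 mm, which matches. I'll descend onto the fitting and grip it.

```bash
python3 -m crank '[0.1,0.028,0.2,0,0.1,0.028,0.45,0,0.1,0.028,0.7,0,0.1,0.029,0.85,0,0.1,0.029,0.951,0,0.1,0.029,0.951,0,0.1,0.029,0.951,0]' 1 ; python3 -m crank '[0,0,0,0,0,0,0,0,0,0,0,0,0,0,0,0,0,0,0,0,0,0,0,0]' 0 30
python3 - <<'E'
from h import *
rows([.441,-.250,.053],np.radians(12.5))
im=robot.camera("wrist")[:,:,::-1]; cv2.imwrite("pics/w2.png",im)
E
```

```text
time_s: 3.08
tool_pos: [0.4416, -0.2506, 0.0537]
eef_rot: [-3.121, -0.352, -0.001]
wrist_force: [-0.6, 0.2, -0.3]
grip_width: 1.005
time_s: 3.82
tool_pos: [0.4416, -0.2506, 0.0537]
eef_rot: [-3.121, -0.351, -0.001]
wrist_force: [0.6, 1.0, 0.4]
grip_width: 0.367
row [-0.0021 -0.0033  0.0035] turn 0.002 yaw now 12.85 tilt 0.08 tcp [ 0.4416 -0.2506  0.0537] t 3.825 j6 -0.75
```

View pics/w2.png

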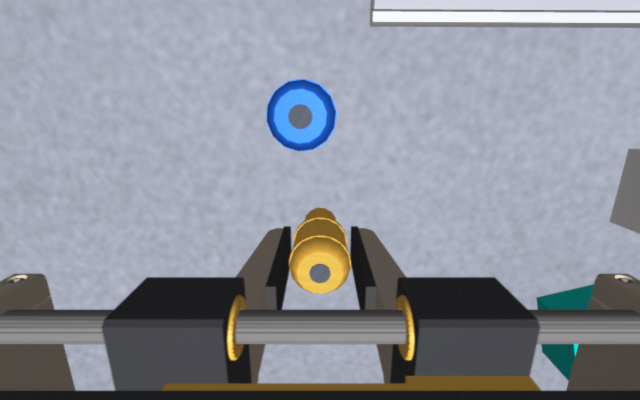

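The fitting, at (320,250), stands between the pads and the fingers have nearly closed. I'll wait a little longer, then lift.

```bash
python3 -m crank '[0,0,0,0,0,0,0,0,0,0,0,0,0,0,0,0]' ; python3 -m crank '[0,0,-0.15,0,0,0,-0.4,0,0,0,-0.6,0,0,0,-0.6,0]'
python3 - <<'E'
from h import *
s=robot.get_state();print(s["grip_width"])
rows([.6536-.08,-.176,.175],np.radians(12.5));rows([.6536,-.176,.175],np.radians(12.5))
im=robot.camera("wrist")[:,:,::-1]; cv2.imwrite("pics/w3.png",im)
E
```

```text
time_s: 4.38
tool_pos: [0.4415, -0.2505, 0.0537]
eef_rot: [-3.121, -0.352, -0.0]
wrist_force: [0.5, 0.2, -0.2]
grip_width: 0.321
time_s: 4.88
tool_pos: [0.4432, -0.2517, 0.1765]
eef_rot: [3.12, 0.351, 0.008]
wrist_force: [-0.1, -0.2, -1.8]
grip_width: 0.316
0.3163813588301163
row [ 0.7199 -0.2237  0.0101] turn 0.002 yaw now 12.86 tilt 0.3 tcp [ 0.4432 -0.2517  0.1765] t 4.875 j6 -0.75
row [ 1.1099 -0.1347  0.0121] turn 0.002 yaw now 12.86 tilt 0.3 tcp [ 0.4432 -0.2517  0.1765] t 4.875 j6 -0.75
```

View pics/w3.png

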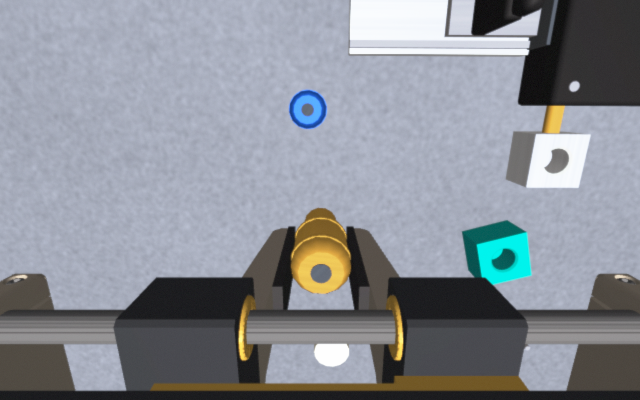

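The fitting is held upright (320,250) and the wrist force shows its weight. I'll move to just beside the port and measure the bore near the image centre.

```bash
python3 -m crank '[0.2,0,0,0,0.45,0.05,0,0,0.7,0.1,0,0,0.9,0.1,0,0.003,1,0.1,0,0.003,1,0.1,0,0.003]' ; python3 -m crank '[0.1,0.05,0,0,0.11,0.1,0,0,0.11,0.1,0,0,0.11,0.1,0,0]'
python3 - <<'E'
from h import *
import pickle
c=robot.get_calibration("wrist");im=robot.camera("wrist")[:,:,::-1]; cv2.imwrite("pics/w4.png",im);pickle.dump(c,open("w4.pkl","wb"))
print(proj("wrist",(.6536,-.176,.035),c)); rows([.6536,-.176,.175],np.radians(12.5))
E
```

```text
time_s: 5.68
tool_pos: [0.6414, -0.2252, 0.1724]
eef_rot: [-3.122, -0.339, 0.001]
wrist_force: [-0.3, 1.0, -1.3]
grip_width: 0.316
time_s: 6.18
tool_pos: [0.6661, -0.2402, 0.1722]
eef_rot: [-3.122, -0.338, 0.002]
wrist_force: [0.2, 0.1, -1.3]
grip_width: 0.315
[322.27277111 119.48317193]
row [ 0.0063 -0.3267 -0.013 ] turn -0.0008 yaw now 12.36 tilt 0.1 tcp [ 0.6663 -0.2401  0.1723] t 6.225 j6 -0.56
```

View pics/w4.png

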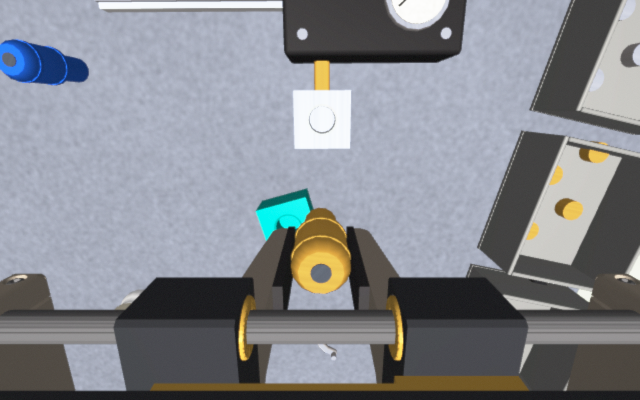

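The port block is centred near (322,119) with its bore at (322,119).

Run:
```python
from h import *
import pickle
c=pickle.load(open("w4.pkl","rb"));im=cv2.imread("pics/w4.png");g=im[80:160,280:365].min(2)
cv2.imwrite("pics/w4c.png",cv2.resize(im[80:160,280:365],None,fx=7,fy=7,interpolation=cv2.INTER_CUBIC))
m=(g>220).astype(np.uint8)
cs,_=cv2.findContours(m,0,2);k=max(cs,key=cv2.contourArea);r=cv2.minAreaRect(k);M=cv2.boxPoints(r)+[280,80];print(r)
Q=[cast("wrist",p,.035,c) for p in M];print("port",np.mean(Q,0),[np.linalg.norm(Q[i]-Q[i-1]).round(4) for i in range(4)])
d=Q[1]-Q[0];print(np.degrees(np.arctan2(d[1],d[0])))
s=robot.get_state();R=Ro.from_rotvec(s["eef_rot"]).as_matrix()
for y,z in[(-.009,.0537),(-.011,.0517),(-.015,.0237)]: print(proj("wrist",s["tool_pos"]+R@[0,y,z],c))
for z in (-.0163,): print("top",proj("wrist",s["tool_pos"]+R@[0,0,z],c))
```

```text
((41.5, 39.0), (58.0, 57.0), 90.0)
port [ 0.65296541 -0.17632076  0.035     ] [np.float64(0.05), np.float64(0.0493), np.float64(0.05), np.float64(0.0517)]
12.386104147087167
[320.61055742 209.14722221]
[320.61066288 207.23761927]
[320.58048115 215.33395552]
top [320.48675443 273.01295156]
```

View pics/w4c.png

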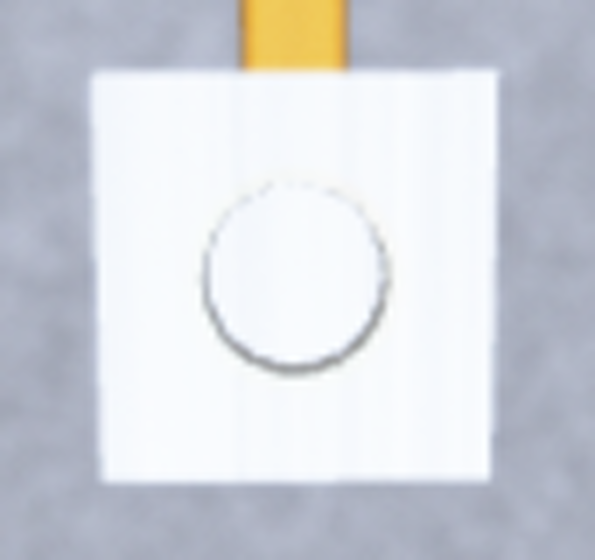

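The remeasured port is at (0.6532,−0.1762), within 0.5 mm of the first measurement. The held fitting projects where expected. I'll go above the bore now.

```bash
python3 -m crank '[0.003,-0.15,0,0,0.003,-0.326,0.0,0,0.003,-0.326,0.15,0,0.003,-0.326,0.36,0,0.003,-0.326,0.36,0]'
python3 - <<'E'
from h import *
rows([.6532,-.1762,.10],np.radians(12.4))
for n in["scene","side"]:
    im=robot.camera(n)[:,:,::-1]
    u,v=proj(n,(.653,-.176,.05)).astype(int); cv2.imwrite(f"pics/{n}5.png",cv2.resize(im[v-40:v+40,u-50:u+50],None,fx=5,fy=5,interpolation=cv2.INTER_CUBIC))
a=cv2.imread("pics/scene5.png");b=cv2.imread("pics/side5.png");cv2.imwrite("pics/m5.png",cv2.resize(np.hstack([a,b]),None,fx=.8,fy=.8))
E
```

```text
time_s: 6.85
tool_pos: [0.6502, -0.1753, 0.0977]
eef_rot: [-3.12, -0.338, 0.01]
wrist_force: [0.1, 0.0, -0.9]
grip_width: 0.321
row [ 0.0138  0.0076 -0.0115] turn -0.0002 yaw now 12.37 tilt 0.43 tcp [ 0.6502 -0.1753  0.0977] t 6.85 j6 -0.48
```

View pics/m5.png

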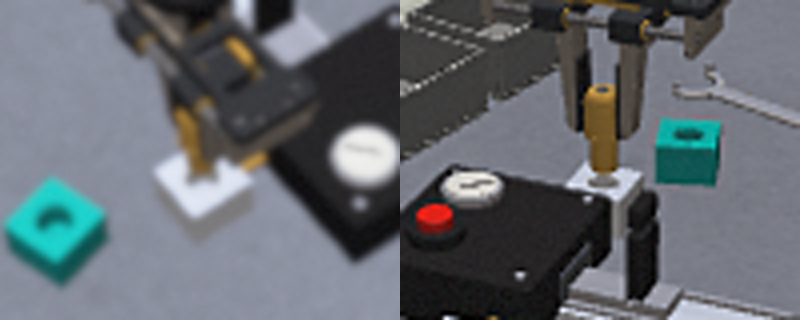

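```bash
python3 -m crank '[0.014,0.007,0,0,0.014,0.007,0,0,0.014,0.007,0,0]' ; python3 -c "
from h import *
rows([.6532,-.1762,.083],np.radians(12.4))"
```

```text
time_s: 7.32
tool_pos: [0.6564, -0.1772, 0.1021]
eef_rot: [-3.122, -0.338, -0.0]
wrist_force: [0.5, -0.6, -1.5]
grip_width: 0.314
row [-0.0148 -0.0082  0.0957] turn -0.0003 yaw now 12.35 tilt 0.06 tcp [ 0.6564 -0.1772  0.1021] t 7.325 j6 -0.48
```

```bash
python3 -m crank '[-0.015,-0.008,0.03,0,-0.015,-0.008,0.03,0,-0.015,-0.008,0.03,0,-0.015,-0.008,0.03,0]' ; python3 -c "
from h import *
rows([.6532,-.1762,.0637],np.radians(12.4))"
```

```text
time_s: 7.82
tool_pos: [0.6533, -0.1763, 0.0962]
eef_rot: [-3.122, -0.338, -0.001]
wrist_force: [-0.8, -0.4, -1.3]
grip_width: 0.32
row [-0.0003 -0.0003  0.1623] turn -0.0003 yaw now 12.35 tilt 0.06 tcp [ 0.6533 -0.1763  0.0962] t 7.825 j6 -0.48
```

```bash
python3 -m crank '[0,0,0.025,0,0,0,0.05,0,0,0,0.07,0,0,0,0.07,0]'
python3 - <<'E'
from h import *
rows([.6532,-.1762,.0637],np.radians(12.4))
cv2.imwrite("pics/w6.png",robot.camera("wrist")[:,:,::-1])
E
```

```text
time_s: 8.32
tool_pos: [0.6529, -0.1762, 0.0816]
eef_rot: [-3.122, -0.338, 0.001]
wrist_force: [-0.0, -0.5, -0.5]
grip_width: 0.317
row [0.0012 0.0005 0.0894] turn -0.0003 yaw now 12.35 tilt 0.08 tcp [ 0.6529 -0.1762  0.0816] t 8.325 j6 -0.48
```

View pics/w6.png

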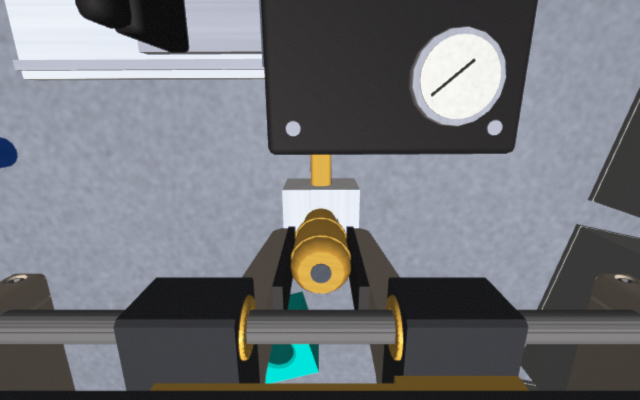

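The fitting sits over the block at (321,210) and there is no contact force, so the foot is in the bore at about 28 mm. The top is still at (320,273), so it has not slipped. I'll continue down.

```bash
python3 -m crank '[0,0,0.03,0,0,0,0.05,0,0,0,0.065,0,0,0,0.065,0]' ; python3 -m crank '[0,0,0.015,0,0,0,0.02,0,0,0,0.025,0,0,0,0.025,0]'; python3 -c "
from h import *
rows([.6532,-.1762,.0637],np.radians(12.4))"
```

```text
time_s: 8.88
tool_pos: [0.6529, -0.1761, 0.0685]
eef_rot: [-3.122, -0.338, 0.001]
wrist_force: [0.5, 0.4, -1.2]
grip_width: 0.32
time_s: 9.38
tool_pos: [0.6529, -0.1762, 0.0637]
eef_rot: [-3.122, -0.338, 0.001]
wrist_force: [-1.3, 0.5, 0.5]
grip_width: 0.319
row [0.0012 0.0004 0.    ] turn -0.0003 yaw now 12.35 tilt 0.08 tcp [ 0.6529 -0.1762  0.0637] t 9.375 j6 -0.48
```

```bash
python3 -m crank '[0,0,0.004,0,0,0,0.007,0,0,0,0.007,0,0,0,0.007,0]'
```

```text
time_s: 9.88
tool_pos: [0.6531, -0.1763, 0.0636]
eef_rot: [-3.122, -0.338, 0.0]
wrist_force: [-3.6, 0.1, 10.6]
grip_width: 0.316
```

It is seated: a 10.6 N reaction with z unchanged, at exactly the bore-floor height. I'll release it and rise.

```bash
python3 -m crank '[0,0,0,0,0,0,0,0,0,0,0,0,0,0,0,0,0,0,0,0]' 0.75; python3 -m crank '[0,0,-0.1,0,0,0,-0.3,0,0,0,-0.5,0,0,0,-0.6,0,0,0.2,-0.6,0,0,0.3,-0.6,0,0,0.3,-0.6,0]'
python3 - <<'E'
from h import *
import pickle
c=robot.get_calibration("wrist");pickle.dump(c,open("w7.pkl","wb"));cv2.imwrite("pics/w7.png",robot.camera("wrist")[:,:,::-1])
rows([.55,-.08,.2],np.radians(12.4)); print(proj("wrist",(.653,-.1762,.08),c))
E
```

```text
time_s: 10.5
tool_pos: [0.653, -0.1763, 0.0634]
eef_rot: [-3.122, -0.338, 0.001]
wrist_force: [-0.1, -1.2, -0.2]
grip_width: 0.752
time_s: 11.38
tool_pos: [0.6655, -0.236, 0.1826]
eef_rot: [-3.122, -0.335, 0.002]
wrist_force: [-0.2, 1.1, 0.1]
grip_width: 0.751
row [-0.3989 -0.88   -0.0848] turn -0.0007 yaw now 12.27 tilt 0.16 tcp [ 0.6653 -0.235   0.1825] t 11.425 j6 -0.56
[321.11561158 126.80745952]
```

View pics/w7.png

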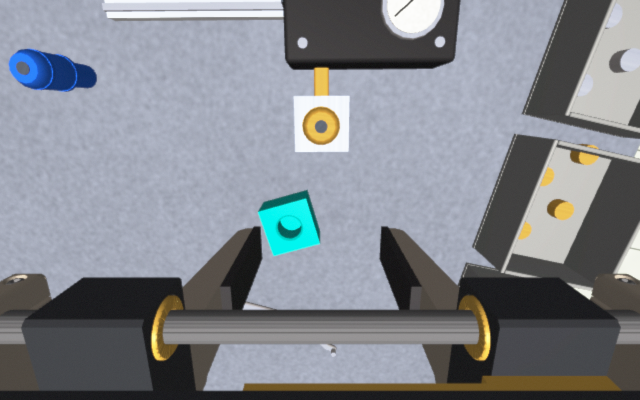

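The fitting is at (321,126), exactly where a fully seated top (z = 0.080) projects. Now to look at the slide and pointer.

```bash
python3 -c "
from h import *
rows([.535,-.13,.21],np.radians(12.4))"; python3 -m crank '[-0.2,-0.2,-0.1,0,-0.4,-0.35,-0.14,0,-0.53,-0.65,-0.14,0,-0.53,-0.65,-0.14,0,-0.53,-0.65,-0.14,0]'
python3 - <<'E'
from h import *
import pickle
c=robot.get_calibration("wrist");pickle.dump(c,open("w8.pkl","wb"));cv2.imwrite("pics/w8.png",robot.camera("wrist")[:,:,::-1])
rows([.535,-.13,.21],np.radians(12.4))
E
```

```text
row [-0.5254 -0.6517 -0.1352] turn -0.0007 yaw now 12.27 tilt 0.16 tcp [ 0.6653 -0.235   0.1825] t 11.425 j6 -0.56
time_s: 12.05
tool_pos: [0.5344, -0.1298, 0.2112]
eef_rot: [-3.121, -0.338, 0.002]
wrist_force: [0.4, 0.2, 0.3]
grip_width: 0.751
row [ 0.0011 -0.0019  0.0056] turn -0.0005 yaw now 12.31 tilt 0.12 tcp [ 0.5349 -0.1304  0.2111] t 12.1 j6 -0.46
```

View pics/w8.png

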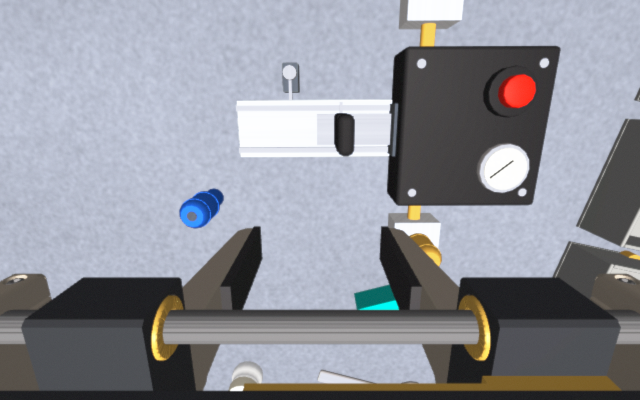

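The grip is at (344,134), and the pointer block is at (290,78) with its blade reaching down to about (290,98).

Run:
```python
import cv2
im=cv2.imread("pics/w8.png");cv2.imwrite("pics/w8c.png",cv2.resize(im[55:165,260:400],None,fx=5.4,fy=5.4,interpolation=cv2.INTER_CUBIC))
```

```text
(no output)
```

View pics/w8c.png

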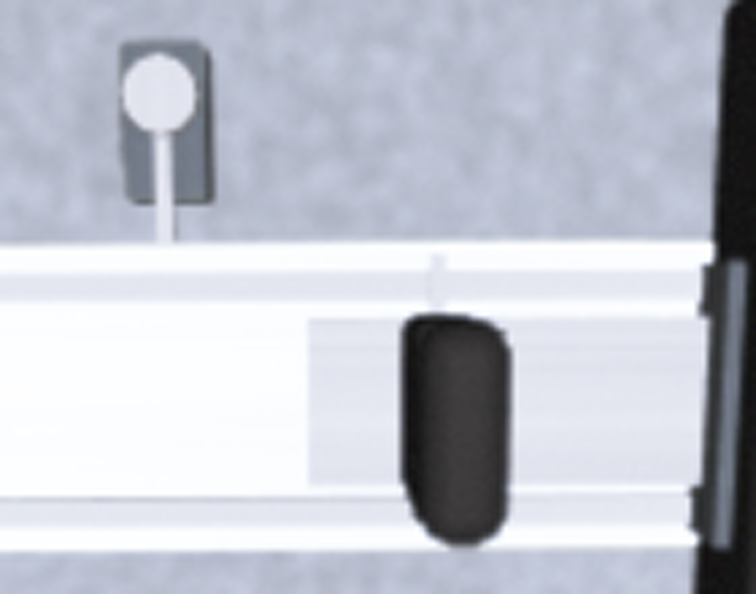

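Run:
```python
from h import *
import pickle
c=pickle.load(open("w8.pkl","rb"));f=lambda u,v:(260+u/5.4-.4,55+v/5.4-.4)
L=cast("wrist",f(0,245),.012,c);M=cast("wrist",f(710,242),.012,c);L2=cast("wrist",f(0,549),.012,c);M2=cast("wrist",f(690,546),.012,c)
for a,b in((L,M),(L2,M2)): print("yaw",np.degrees(np.arctan2(*(b-a)[1::-1])))
print("track width",np.linalg.norm(L-L2))
w=np.radians(12.3);ex=np.array([np.cos(w),np.sin(w)]);ey=np.array([-ex[1],ex[0]])
P=cast("wrist",f(725,272),.03,c)
def pr(n,uv,z):
    p=cast("wrist",uv,z,c);print(n,z,p.round(4),"s",(p[:2]@ex).round(4),"n",(p[:2]@ey).round(4))
for z in(.016,.02,.024): pr("ptr blade",f(165,235),z);pr("ptr blade2",f(162,140),z)
for z in(.016,.02,.024,.028): pr("slide blade",f(437,285),z)
for z in (.102,): pr("grip top",f(462,430),z); pr("R",f(510,430),z);pr("topedge?",f(470,325),z);pr("botedge",f(465,546),z)
pr("L top",f(427,400),.102)
pr("track mid",f(0,397),.012)
print("cam",(-c["view"][:3,:3].T@c["view"][:3,3]).round(3))
```

```text
yaw 12.625993379679127
yaw 12.662625962450772
track width 0.05990204493032703
ptr blade 0.016 [ 0.485  -0.0535  0.016 ] s 0.4625 n -0.1556
ptr blade2 0.016 [ 0.4812 -0.0366  0.016 ] s 0.4623 n -0.1383
ptr blade 0.02 [ 0.4854 -0.0535  0.02  ] s 0.4629 n -0.1557
ptr blade2 0.02 [ 0.4816 -0.0368  0.02  ] s 0.4627 n -0.1386
ptr blade 0.024 [ 0.4858 -0.0536  0.024 ] s 0.4632 n -0.1558
ptr blade2 0.024 [ 0.482 -0.037  0.024] s 0.4631 n -0.1389
slide blade 0.016 [ 0.5386 -0.0513  0.016 ] s 0.5153 n -0.1648
slide blade 0.02 [ 0.5384 -0.0513  0.02  ] s 0.5151 n -0.1648
slide blade 0.024 [ 0.5381 -0.0514  0.024 ] s 0.5148 n -0.1648
slide blade 0.028 [ 0.5379 -0.0514  0.028 ] s 0.5146 n -0.1648
grip top 0.102 [ 0.5421 -0.072   0.102 ] s 0.5144 n -0.1858
R 0.102 [ 0.5492 -0.0704  0.102 ] s 0.5216 n -0.1858
topedge? 0.102 [ 0.5397 -0.0569  0.102 ] s 0.5152 n -0.1705
botedge 0.102 [ 0.5467 -0.0888  0.102 ] s 0.5152 n -0.2032
L top 0.102 [ 0.536  -0.0688  0.102 ] s 0.509 n -0.1814
track mid 0.012 [ 0.4582 -0.0911  0.012 ] s 0.4283 n -0.1866
cam [ 0.519 -0.056  0.363]
```

```bash
python3 -c "
from h import *
rows([.543,-.073,.14],np.radians(12.6))"; python3 -m crank '[0.08,-0.1,0,0,0.09,-0.25,0.1,-0.001,0.09,-0.27,0.3,-0.001,0.1,-0.27,0.35,-0.001,0.1,-0.27,0.35,-0.001,0.1,-0.27,0.35,-0.001]' 0.5 40
python3 - <<'E'
from h import *
import pickle
c=robot.get_calibration("wrist");pickle.dump(c,open("w9.pkl","wb"));cv2.imwrite("pics/w9.png",robot.camera("wrist")[:,:,::-1])
rows([.543,-.073,.08],np.radians(12.6));print(proj("wrist",(.543,-.073,.102)))
E
```

```text
row [ 0.1012 -0.2711  0.3561] turn -0.0016 yaw now 12.31 tilt 0.12 tcp [ 0.5349 -0.1304  0.2111] t 12.1 j6 -0.46
time_s: 12.85
tool_pos: [0.544, -0.0739, 0.1423]
eef_rot: [-3.122, -0.341, -0.001]
wrist_force: [0.2, -0.6, 0.4]
grip_width: 0.499
row [-0.0036 -0.0047  0.312 ] turn -0.0008 yaw now 12.45 tilt 0.1 tcp [ 0.5439 -0.0739  0.1424] t 12.9 j6 -0.36
[319.1475943  227.36943557]
```

View pics/w9.png

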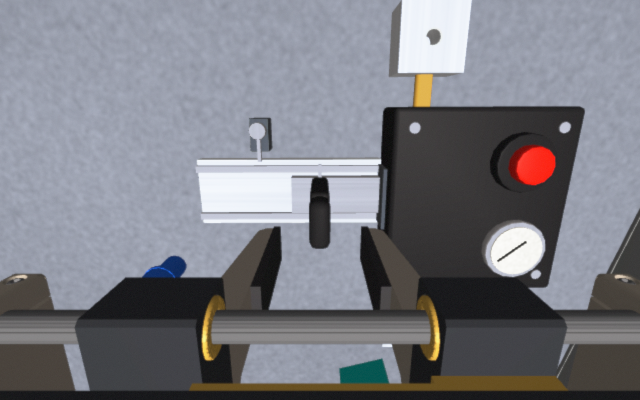

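The grip (319,228) is centred between the jaws at the predicted pixel. I'll descend and close.

```bash
python3 -m crank '[-0.003,-0.004,0.1,0,-0.003,-0.004,0.25,0,-0.003,-0.004,0.31,0,-0.003,-0.004,0.31,0,-0.003,-0.004,0.31,0]' 0.5 40; python3 -m crank '[0,0,0,0,0,0,0,0,0,0,0,0,0,0,0,0,0,0,0,0,0,0,0,0]' 0 40; python3 -m crank '[0,0,0,0,0,0,0,0]'
python3 - <<'E'
from h import *
import pickle
c=robot.get_calibration("wrist");pickle.dump(c,open("w10.pkl","wb"));im=robot.camera("wrist")[:,:,::-1];cv2.imwrite("pics/w10.png",im)
rows([.543,-.073,.08],np.radians(12.6))
E
```

```text
time_s: 13.52
tool_pos: [0.544, -0.0733, 0.0815]
eef_rot: [-3.122, -0.34, -0.004]
wrist_force: [1.0, 0.4, 0.3]
grip_width: 0.503
time_s: 14.28
tool_pos: [0.5431, -0.0734, 0.0816]
eef_rot: [-3.122, -0.341, -0.001]
wrist_force: [-3.1, -1.4, 4.8]
grip_width: 0.149
time_s: 14.52
tool_pos: [0.5431, -0.0735, 0.0816]
eef_rot: [-3.122, -0.341, -0.001]
wrist_force: [-2.0, -0.4, 1.5]
grip_width: 0.149
row [-0.0001 -0.0024  0.0081] turn -0.0007 yaw now 12.48 tilt 0.07 tcp [ 0.5431 -0.0735  0.0816] t 14.575 j6 -0.36
```

View pics/w10.png

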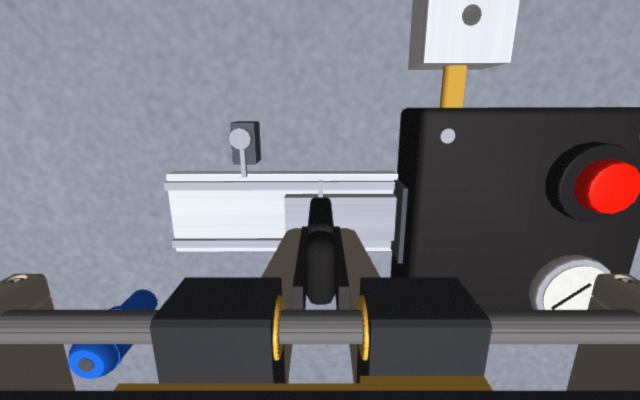

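The grip is held (13.7 mm opening, against 14 mm expected). I'll pull about 48 mm first and then remeasure.

```bash
python3 -m crank '[-0.03,0,0,0,-0.08,0,0,0,-0.13,0,0,0,-0.18,0,0,0,-0.22,0,0,0,-0.24,0,0,0,-0.24,0,0,0,-0.24,0,0,0,-0.24,0,0,0]'
python3 - <<'E'
from h import *
import pickle
c=robot.get_calibration("wrist");pickle.dump(c,open("w11.pkl","wb"));im=robot.camera("wrist")[:,:,::-1];cv2.imwrite("pics/w11.png",im)
cv2.imwrite("pics/w11c.png",cv2.resize(im[110:260,230:370],None,fx=4,fy=4,interpolation=cv2.INTER_CUBIC))
rows([.543,-.0735,.0816],np.radians(12.6))
E
```

```text
time_s: 15.7
tool_pos: [0.4977, -0.0837, 0.0816]
eef_rot: [-3.122, -0.341, -0.006]
wrist_force: [9.2, 2.9, -7.6]
grip_width: 0.153
row [ 0.232  -0.0007  0.0011] turn -0.0007 yaw now 12.47 tilt 0.23 tcp [ 0.4977 -0.0836  0.0816] t 15.75 j6 -0.39
```

View pics/w11c.png

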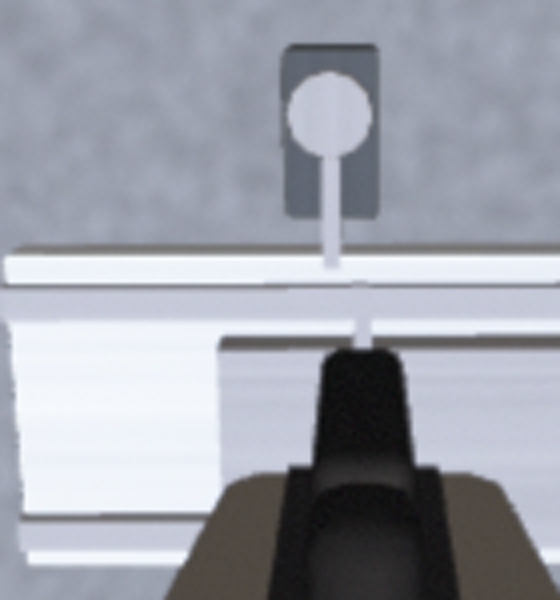

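The slide blade is at crop (362,330) and the pointer blade at (331,250), so there is still about 5 mm to go.

Run:
```python
from h import *
import pickle
c=pickle.load(open("w11.pkl","rb"));f=lambda u,v:(230+u/4-.4,110+v/4-.4)
w=np.radians(12.6);ex=np.array([np.cos(w),np.sin(w)])
for z in(.018,.022,.026,.03): print(z,[(cast("wrist",f(*q),z,c)[:2]@ex*1000).round(2) for q in [(331,160),(331.5,260),(362.5,325),(362.5,345)]])
a=cast("wrist",f(5,284),.012,c);b=cast("wrist",f(560,283),.012,c);print(np.degrees(np.arctan2(*(b-a)[1::-1])))
```

```text
0.018 [np.float64(462.47), np.float64(462.41), np.float64(467.75), np.float64(467.74)]
0.022 [np.float64(462.56), np.float64(462.5), np.float64(467.74), np.float64(467.73)]
0.026 [np.float64(462.65), np.float64(462.59), np.float64(467.73), np.float64(467.72)]
0.03 [np.float64(462.74), np.float64(462.68), np.float64(467.72), np.float64(467.72)]
12.580422165693886
```

```bash
python3 -m crank '[-0.015,0,0,0,-0.03,0,0,0,-0.034,0,0,0,-0.034,0,0,0,-0.034,0,0,0,-0.034,0,0,0]'
python3 - <<'E'
from h import *
import pickle
c=robot.get_calibration("wrist");pickle.dump(c,open("w12.pkl","wb"));im=robot.camera("wrist")[:,:,::-1];cv2.imwrite("pics/w12.png",im)
cv2.imwrite("pics/w12c.png",cv2.resize(im[110:260,250:390],None,fx=4,fy=4,interpolation=cv2.INTER_CUBIC))
rows([.543,-.0735,.0816],np.radians(12.6))
E
```

```text
time_s: 16.5
tool_pos: [0.4925, -0.0848, 0.0816]
eef_rot: [-3.122, -0.341, -0.011]
wrist_force: [9.3, 3.3, -7.4]
grip_width: 0.148
row [ 0.2589 -0.0007  0.002 ] turn -0.0008 yaw now 12.45 tilt 0.4 tcp [ 0.4925 -0.0848  0.0816] t 16.55 j6 -0.4
```

View pics/w12c.png

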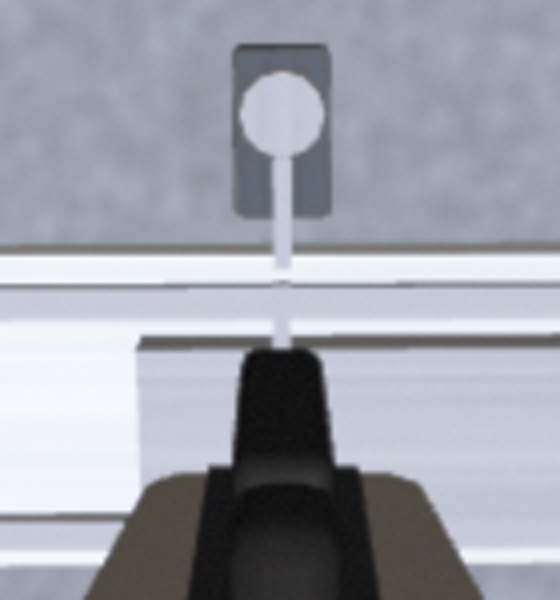

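Both blades are in line at crop column 282. As a final check I'll look for drift and for anything disturbed, using camera calls that hold the target.

Run:
```python
from h import *
a=robot.camera("scene")[:,:,::-1];b=robot.camera("side")[:,:,::-1]
cv2.imwrite("pics/f.png",cv2.resize(np.vstack([cv2.resize(a[150:300,180:420],(800,500))[:300*1],cv2.resize(b[120:240,250:440],(800,500))[:300]]),None,fx=1,fy=1))
cv2.imwrite("pics/fa.png",cv2.resize(a[150:320,150:420],None,fx=2.9,fy=2.9,interpolation=cv2.INTER_CUBIC));cv2.imwrite("pics/fb.png",cv2.resize(b[120:250,240:440],None,fx=4,fy=4,interpolation=cv2.INTER_CUBIC))
for i in range(4): robot.camera("wrist")
im=robot.camera("wrist")[:,:,::-1];cv2.imwrite("pics/w13.png",im);print(np.abs(im.astype(int)-cv2.imread("pics/w12.png")).max(2)[110:260,250:390].mean())
s=robot.get_state();print(s["time_s"],s["tool_pos"],s["wrist_force"])
```

```text
1.3078095238095238
16.9 [ 0.49249811 -0.0848385   0.08164352] [ 9.23763535  4.64172489 -7.10371927]
```

View pics/fa.png

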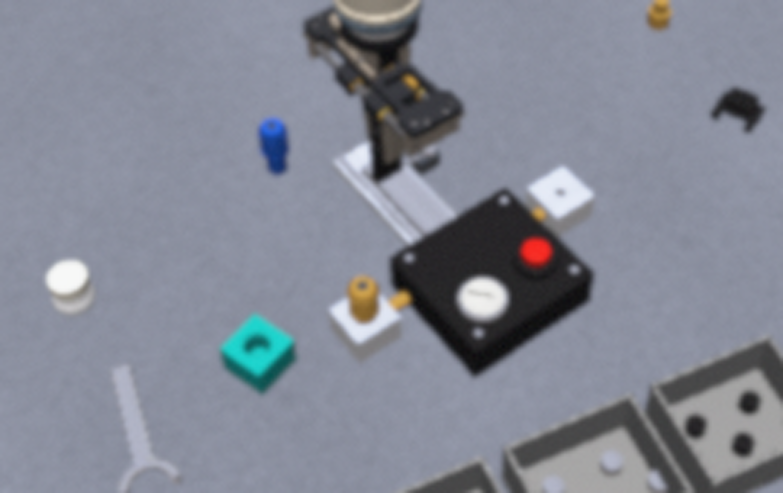

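View pics/fb.png

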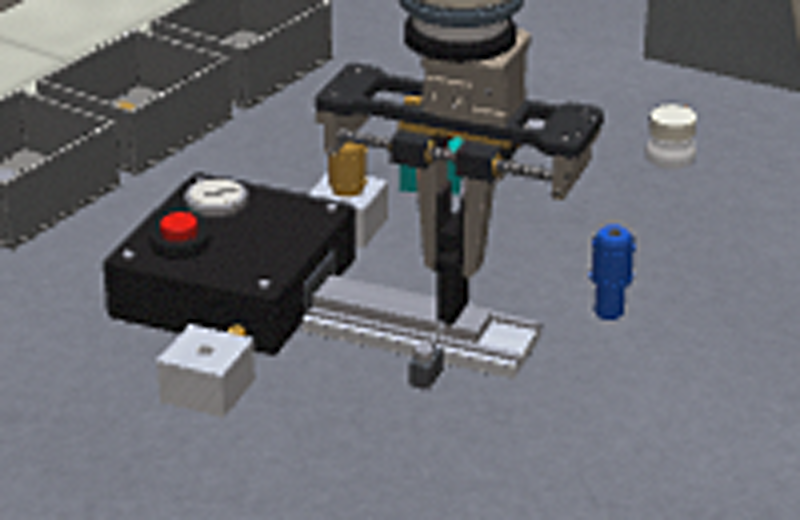

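View pics/w13.png

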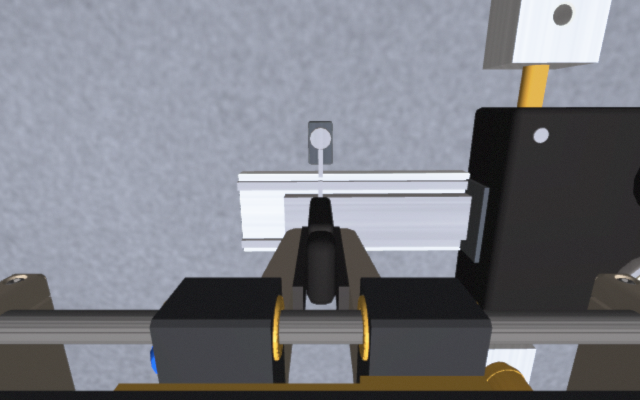

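The fitting stands seated in the wide-bored port (363,300 in the first crop). The blades meet at (320,190) in the wrist view with no drift, and the other things are where they were. Handing in.

```bash
python3 -c "
from station import robot
print(robot.sign_off())"
```

```text
the job is handed in; nothing more can be done
None
```

The brass fitting is standing in the wide-bored port block, pushed home and let go. The slide is pulled out about 52 mm and still held at the pointer. I handed the job in at about 17 s.

- **Fitting:** It stopped at exactly the bore-floor height, with a 10.6 N reaction when I pressed it down. After release, its top appeared in the image where a fully seated fitting should.
- **Slide:** The slide's index blade and the pointer blade lined up to within what the image resolves, roughly 0.2 mm. The arm did not move over the last 0.4 s before hand-in, while it held against the spring.
- **Surroundings:** The button was not touched. In the final crops from the scene and side cameras, the other things in view looked where they had been. The crops did not show the whole counter, so the yellow octopus and the dish were not rechecked, but the arm never went near them.

No check failed. One position reading above the port was taken before the arm had settled, and I corrected the 3 mm error before inserting the fitting.

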